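# Strip two finial mock-ups back to their pattern boards

### The job

Two roof-finial mock-ups stand stacked on the coppersmith's bench. Take both apart and stand each of the five tiers upright in the middle of the white pattern board that carries its own silhouette (same shape, size and kind of colour; grey for the zinc hexagon), turned any way you like; set them down gently, do not drop or throw them.

Things in the scene. Friction and masses are not known exactly. Their poses are not given: they have to be found in the camera images.
- copper_drum: Loose round copper drum (68 mm diameter, 28 mm high) with a thin brass band round its side, about 0.32 kg, rigid. It is at the bottom of a stack, standing on the bench. Origin: centre of its underside; z up.
- brass_plinth: Loose square brass plinth (62 x 62 mm, 28 mm high) with a thin dark band round its side; its sides face its own x and y axes, about 0.32 kg, rigid. It is at the bottom of the other stack, standing on the bench. Origin: centre of its underside; z up.
- zinc_hex: Loose plain silvery-grey hexagonal zinc tier (46 mm across flats, 28 mm high); one pair of flats faces its own +-x axis, the others lie at +-60 degrees to that, about 0.2 kg, rigid. It stands on the copper drum or on the brass plinth (it varies) and carries the red cap. Origin: centre of its underside; z up.
- green_collar: Loose plain round green collar (46 mm diameter, 28 mm high), about 0.2 kg, rigid. It stands on the copper drum or on the brass plinth, whichever does not carry the zinc tier. Origin: centre of its underside; z up.
- red_cap: Loose red cap: an upright cylinder (30 mm diameter, 24 mm high) with a blunt cone on top, 42 mm high in all, about 0.08 kg, rigid. It stands on the zinc hexagonal tier. Origin: centre of its underside; z up.
- board_copper_drum: Fixed square white pattern board, 96 x 96 mm and 10 mm thick, its edges along its own x and y, with a round copper-coloured silhouette, 68 mm in diameter, painted solid in the middle of its flat top (the silhouette is only a mark, flush with the top). Origin: centre of its underside on the bench, so its top is 10 mm above the origin; z up.
- board_brass_plinth: Fixed square white pattern board, 96 x 96 mm and 10 mm thick, its edges along its own x and y, with a square brass-coloured silhouette, 62 mm, its sides along the board's own x and y axes, painted solid in the middle of its flat top (the silhouette is only a mark, flush with the top). Origin: centre of its underside on the bench, so its top is 10 mm above the origin; z up.
- board_zinc_hex: Fixed square white pattern board, 96 x 96 mm and 10 mm thick, its edges along its own x and y, with a dark grey hexagonal silhouette, 46 mm across flats, one pair of flats facing the board's own +-x axis, painted solid in the middle of its flat top (the silhouette is only a mark, flush with the top). Origin: centre of its underside on the bench, so its top is 10 mm above the origin; z up.
- board_green_collar: Fixed square white pattern board, 96 x 96 mm and 10 mm thick, its edges along its own x and y, with a round green silhouette, 46 mm in diameter, painted solid in the middle of its flat top (the silhouette is only a mark, flush with the top). Origin: centre of its underside on the bench, so its top is 10 mm above the origin; z up.
- board_red_cap: Fixed square white pattern board, 96 x 96 mm and 10 mm thick, its edges along its own x and y, with a small round red silhouette, 30 mm in diameter, painted solid in the middle of its flat top (the silhouette is only a mark, flush with the top). Origin: centre of its underside on the bench, so its top is 10 mm above the origin; z up.
Things that resemble listed ones, but are neither listed nor needed, are in the scene too. Leave any blue or purple look-alike of the red_cap alone.

How it is judged:
By the outcome, as a careful person would: the job done as asked, in the order asked, and still so for the second after the job is handed in, with the robot touching nothing.
It also fails if it takes over 134 s, if anything falls off the work surface, if the arm or the gripper's body presses on something with over 40 N, if the wrist force passes 120 N, or if a joint passes its speed limit or range.

### The arm

A 6-joint arm with a two-finger parallel gripper is mounted at the origin on the work surface. World frame = base frame: x ahead of the robot, y to its left, z up, the work surface at z = 0. Lengths are in m, angles in rad, forces in N, time in s.
With the tool pointing down it reaches from about 0.275 to 0.75 m from the base axis. Payload 10.2 kg.
Tool frame: the origin (TCP) lies midway between the tips of the shut fingers; the grasp point (between the pads) lies 19 mm behind it (env.hold_point_z is the distance from the TCP to the grasp point, in m); z points along the fingers, y is the line along which they close (so a half turn about z gives the same grasp; the last joint's range is limited). The gripper opens to 85 mm and grips with 20 to 120 N. Pads are 22 mm wide; open, the fingers measure 114 mm over their backs; the gripper's body (76 mm by 85 mm) begins 54 mm behind the grasp point. The pads swing forward as they close: fully open they stand 13 mm farther back than shut.
Start: joints at [0.978, 0.313, 1.498, -0, 1.331, -0.223], TCP at [0.19, 0.49, 0.231] pointing down, gripper open.
Joint ranges: [-2.94, 2.94], [-0.97, 2.17], [0.19, 2.56], [-1.23, 4.37], [0.02, 3.11], [-2.88, 2.88]. Speed limits (rad/s): [2.39, 2.39, 3.01, 3.14, 3.14, 3.14].

### API

Orientations are given as a unit quaternion [x, y, z, w].
In Python, from bench import env, kinematics, monitor, eyes, job gives the robot as it stands. The module is installed in compiled form; this text tells all that it offers. Calls block until the motion is done:
- env.reach(position, orientation): joint-space move of the TCP to a pose.
- env.movel(position, velocity=0.15, frame=None, guard=None): straight line of the TCP; frame=None keeps the orientation; velocity is the mean speed in m/s. With guard (N) it stops when the force on the tool has changed by that much, and returns True; else False.
- env.set_joints(angles): joint-space move.
- env.release() and env.close_gripper(effort=None): open the fingers fully, or close them until they stop; effort is the grip in N (None keeps the last).
- env.hold(seconds).
- kinematics.ik(position, orientation): joint angles nearest the present ones, or None.
- monitor.sense(): the state.
- eyes.grab_frame(name): name is "scene" or "side" or "wrist"; returns a dict with "frame" (480x640x3 uint8, red, green, blue), "mtx" (3x3 intrinsics, pixels), "view" (4x4, takes a point from world to camera coordinates). Camera axes: x right, y down, z forward; pixel columns grow to the right and rows downward; lengths in m; the calibration is good to about 2 mm. The wrist camera is an equidistant fisheye: a pixel r from the principal point sees the ray r / f radians off the axis. A picture is of the moment at which its call begins. There is no depth.
A pose or a line that the arm cannot do raises env.MotionError and nothing moves.
- job.hand_in(): hands the job in; it is judged then, once.
The state is a dict: "clock": time; "joints": joint angles; "qvel": joint speeds; "joint_efforts": joint torques, N m; "position": TCP position; "ee_rot": TCP orientation; "contact_force": force on the tool from outside, world axes, zero at the start; "ft_torque": the same for the moment, N m; "finger_gap": opening from 0.0 (shut) to 1.0 (fully open); "gripper_force": force on a finger pad.
Only numpy, scipy, OpenCV 4.12 (cv2) and the standard library are available. Lean on these libraries where they do the work, as an engineer would, in place of code of your own. Each camera call takes 0.05 s, during which the arm holds its last target. There are 200 camera calls.

## Working session

There is one attempt and no reset: what is moved stays moved. The work goes in short steps, each a Python script; the robot and the scene stay as the last script left them, time stands still between calls to the robot, and variables do not carry over. Pictures are saved under pics/ and viewed, at most 14 in all, crops included, and the job is handed in when it is done.

```bash
mkdir -p pics
python3 - <<'E'
from bench import env,kinematics,monitor,eyes
import cv2,numpy as np
for n in("scene","side"):
    d=eyes.grab_frame(n); cv2.imwrite(f"pics/{n}0.png",d["frame"][:,:,::-1])
    V=d["view"]; print(n,d["mtx"].tolist(),(-V[:3,:3].T@V[:3,3]).round(3),V[2,:3].round(2))
s=monitor.sense();print(s["clock"],s["position"],s["ee_rot"],env.hold_point_z)
E
```

```text
scene [[452.85246294120014, 0.0, 321.2166878598391], [0.0, 452.85246294120014, 243.11794797641824], [0.0, 0.0, 1.0]] [0.924 0.201 0.813] [-0.49 -0.2  -0.85]
side [[457.7121327439637, 0.0, 325.5080799525539], [0.0, 457.7121327439637, 242.41852758145174], [0.0, 0.0, 1.0]] [ 0.372 -0.735  0.918] [ 0.12  0.65 -0.75]
0.1 [0.18963477 0.4893065  0.23080924] [ 1.83861006e-01  9.82952089e-01 -5.24264839e-04 -2.16990465e-04] 0.0187
```

View pics/scene0.png

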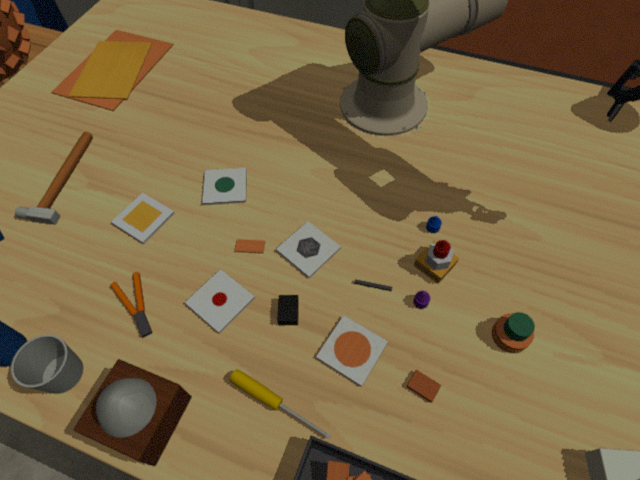

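View pics/side0.png

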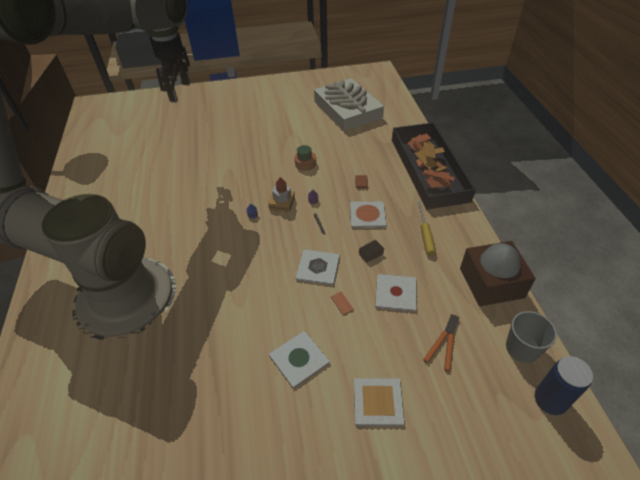

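The scene view shows these boards: green (225,185), brass (143,217), zinc (308,247), red (219,300), copper (352,349). The brass plinth + hex + red cap stack is at (437,260), and the copper drum + green collar stack at (515,330). The blue (433,224) and purple (422,299) caps are look-alikes. The flat orange and yellow sheets and blocks are clutter. Next I measure.

```bash
cat > h.py <<'E'
from bench import env,kinematics,monitor,eyes,job
import cv2,numpy as np
def ray(d,uv,fish=False):
    uv=np.atleast_2d(np.asarray(uv,float)); K=d["mtx"]; V=d["view"]
    x=np.c_[(uv[:,0]-K[0,2])/K[0,0],(uv[:,1]-K[1,2])/K[1,1]]
    if fish:
        r=np.linalg.norm(x,axis=1,keepdims=True)+1e-12
        c=np.c_[x/r*np.sin(r),np.cos(r)]
    else: c=np.c_[x,np.ones(len(x))]
    return -V[:3,:3].T@V[:3,3], c@V[:3,:3]
def plane(d,uv,z,fish=False):
    o,r=ray(d,uv,fish); return (o+r*((z-o[2])/r[:,2:3]))[:,:2]
def proj(d,p,fish=False):
    c=d["view"][:3,:3]@np.asarray(p,float)+d["view"][:3,3]; K=d["mtx"]
    x=c[:2]/c[2]
    if fish: n=np.hypot(*c[:2])+1e-12; x=c[:2]/n*np.arctan2(n,c[2])
    return x*[K[0,0],K[1,1]]+K[:2,2]
def blob(mask,near,rad=1e9,minarea=15):
    """contour of the blob nearest a pixel"""
    cs=[c for c in cv2.findContours(mask.astype(np.uint8),cv2.RETR_EXTERNAL,cv2.CHAIN_APPROX_NONE)[0] if cv2.contourArea(c)>=minarea]
    cen=lambda c:c[:,0].mean(0)
    c=min(cs,key=lambda c:np.hypot(*(cen(c)-near)),default=None)
    return None if c is None or np.hypot(*(cen(c)-near))>rad else c[:,0]
def poly(P):
    """centroid, area (mm2), minAreaRect of a contour in metres"""
    P=(P*1000).astype(np.float32); m=cv2.moments(P); return np.array([m['m10'],m['m01']])/m['m00']/1000,abs(m['m00']),cv2.minAreaRect(P)
def quat(yaw):  # tool down, tool y (closing line) along direction yaw
    from scipy.spatial.transform import Rotation as R
    y=np.array([np.cos(yaw),np.sin(yaw),0]);z=np.array([0,0,-1.]);x=np.cross(y,z)
    return R.from_matrix(np.c_[x,y,z]).as_quat()
E
python3 - <<'E'
from h import *
B={"green":((225,185),(299,357)),"brass":((143,217),(378,401)),"zinc":((308,247),(318,266)),"red":((219,300),(396,292)),"copper":((352,349),(368,213))}
for i,n in enumerate(("scene","side")):
    d=eyes.grab_frame(n); f=d["frame"]; hsv=cv2.cvtColor(f,cv2.COLOR_RGB2HSV)
    for k,v in B.items():
        white=(hsv[...,1]<45)&(hsv[...,2]>110)
        c=blob(white,v[i],25,200)
        if c is None: print(n,k,"none");continue
        sel=np.zeros(white.shape,np.uint8); cv2.fillPoly(sel,[c.astype(np.int32)],1)
        inner=(sel>0)&~white; inner=cv2.morphologyEx(inner.astype(np.uint8),cv2.MORPH_OPEN,np.ones((2,2)))
        q=blob(inner,v[i],15); 
        p,a,r=poly(plane(d,c,.01)); p2,a2,_=poly(plane(d,q,.01))
        print(n,k,"board",p.round(4),np.round(r[1],0),round(r[2]),"silh",p2.round(4),round(a2))
    if i==0: st=[(437,245,.056),(515,325,.056),(433,224,.03),(422,299,.03)]
    else: st=[(282,190,.056),(305,150,.056),(252,211,.03),(313,197,.03)]
    for u,w,z in st: print(n,plane(d,(u,w),z).round(3))
d=eyes.grab_frame("scene"); cv2.imwrite("pics/c1.png",cv2.resize(d["frame"][200:360,390:550,::-1],(600,600),interpolation=3))
E
```

```text
scene green board [ 0.3949 -0.2557] [96. 96.] 26 silh [ 0.3951 -0.253 ] 1418
scene brass board [ 0.5374 -0.3823] [98. 95.] 78 silh [ 0.5378 -0.3802] 3727
scene zinc board [ 0.4818 -0.0132] [97. 95.] 68 silh [ 0.4823 -0.0112] 1643
scene red board [ 0.6526 -0.1303] [97. 95.] 72 silh [ 0.6528 -0.1282] 635
scene copper board [0.6532 0.1431] [96. 95.] 78 silh [0.6537 0.1453] 3537
scene [[0.412 0.232]]
scene [[0.525 0.4  ]]
scene [[0.347 0.213]]
scene [[0.521 0.236]]
side green board [ 0.3918 -0.2563] [97. 96.] 25 silh [ 0.3936 -0.2589] 1448
side brass board [ 0.5346 -0.3831] [95. 96.] 78 silh [ 0.5359 -0.3858] 3685
side zinc board [ 0.4787 -0.0146] [96. 95.] 68 silh [ 0.4807 -0.0177] 1619
side red board [ 0.6495 -0.1313] [96. 96.] 72 silh [ 0.6514 -0.1339] 610
side copper board [0.6505 0.1414] [96. 96.] 78 silh [0.6528 0.1387] 3391
side [[0.426 0.236]]
side [[0.519 0.403]]
side [[0.334 0.197]]
side [[0.51  0.217]]
```

View pics/c1.png

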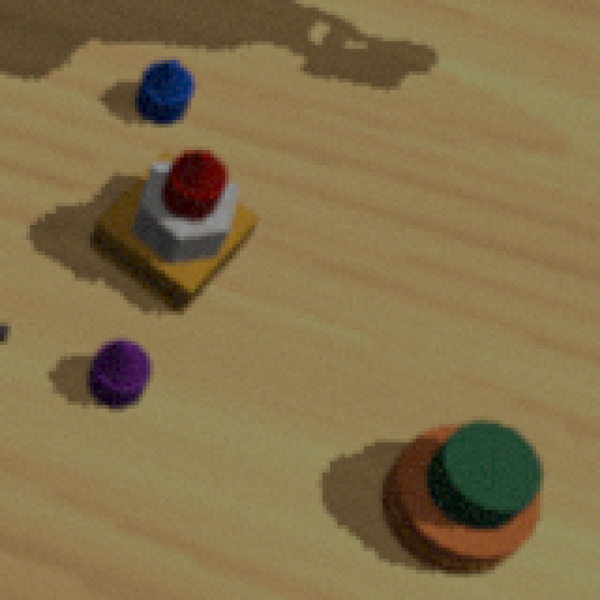

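The crop shows the red cap on the grey hex on the brass plinth, at scene pixels about (441,249). The green collar is on the copper drum at about (518,327). The blue (433,224) and purple (422,299) caps stand alone and are left alone. Red cap is the only red one, and it's on the hex. Next I take wrist views from above.

Run:
```python
from h import *
ims=[]
for i,(x,y) in enumerate([(.41,.225),(.52,.395)]):
    env.reach([x-.0,y,.26],quat(np.pi/2))
    d=eyes.grab_frame("wrist"); V=d["view"]; np.savez(f"w{i}.npz",**d)
    print(d["mtx"][0].round(1),(-V[:3,:3].T@V[:3,3]).round(3),V[2,:3].round(2),proj(d,[x,y,.06],True).round(0)); ims.append(d["frame"])
print(monitor.sense()["clock"])
cv2.imwrite("pics/w.png",np.hstack([cv2.resize(a[:,:,::-1],(400,300)) for a in ims]))
```

```text
[371.6   0.  322. ] [0.339 0.225 0.403] [ 0.28  0.   -0.96] [322. 210.]
[371.6   0.  322. ] [0.449 0.394 0.403] [ 0.28  0.   -0.96] [323. 210.]
2.475
```

View pics/w.png

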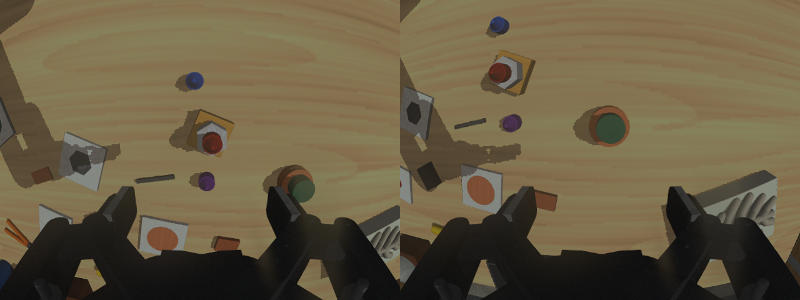

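The two wrist views are at half scale. In the first, the cap is at (212,143) on the hex, and in the second the collar is at (610,128) on the drum. Next I triangulate the cap and the collar.

```bash
cat >> h.py <<'E'
def colmask(f,k):
    h,s,v=[c.astype(int) for c in cv2.split(cv2.cvtColor(f,cv2.COLOR_RGB2HSV))]
    if k=="red": return ((h<6)|(h>172))&(s>150)&(v>35)
    if k=="green": return (h>60)&(h<95)&(s>80)&(v>20)
    if k=="copper": return (h>=3)&(h<14)&(s>130)&(v>60)
    if k=="grey": return (s<50)&(v>60)
    if k=="brass": return (h>=15)&(h<26)&(s>170)&(v>50)
def tri(views,k,p0,rad=30):
    A=np.zeros((3,3));b=np.zeros(3);R=[]
    for n,d in views:
        fi=n[0]=="w"; c=blob(colmask(d["frame"],k),proj(d,p0,fi),rad)
        if c is None: print("no",k,n); continue
        m=cv2.moments(c.astype(np.float32)); u=np.array([m['m10'],m['m01']])/m['m00']
        o,r=ray(d,u,fi); r=r[0]/np.linalg.norm(r); M=np.eye(3)-np.outer(r,r); A+=M;b+=M@o; R.append((n,o,M,m['m00'],u))
    p=np.linalg.solve(A,b)
    for n,o,M,a,u in R: print(" ",k,n,"area",a,"px",u.round(0),"miss mm",(1000*M@(p-o)).round(1))
    return p
E
python3 - <<'E'
from h import *
V=[(n,eyes.grab_frame(n)) for n in("scene","side")]
V+=[(f"w{i}",dict(np.load(f"w{i}.npz"))) for i in(0,1)]
print(tri(V,"red",[.41,.232,.075]).round(4)); print(tri(V,"green",[.525,.4,.045]).round(4))
f=V[2][1]["frame"]; cv2.imwrite("pics/c2.png",cv2.resize(f[190:340,280:480,::-1],(800,600),interpolation=3))
h=cv2.cvtColor(f,cv2.COLOR_RGB2HSV); print(h[300,424],h[262,415],h[232,400],h[275,405])
E
```

```text
no red side
  red scene area 183.0 px [441. 249.] miss mm [-4.8 -1.1  3.2]
  red w0 area 237.5 px [345. 228.] miss mm [ 3.2 -5.9  0.4]
  red w1 area 17.5 px [146. 115.] miss mm [ 1.6  6.9 -3.6]
[0.4258 0.2405 0.0787]
no green side
no green w0
no green w1
  green scene area 493.0 px [520. 326.] miss mm [-0.  0. -0.]
[0.8632 0.2322 0.6986]
[ 18 104  88] [ 20 101 134] [ 21 100 133] [ 22  95 134]
```

View pics/c2.png

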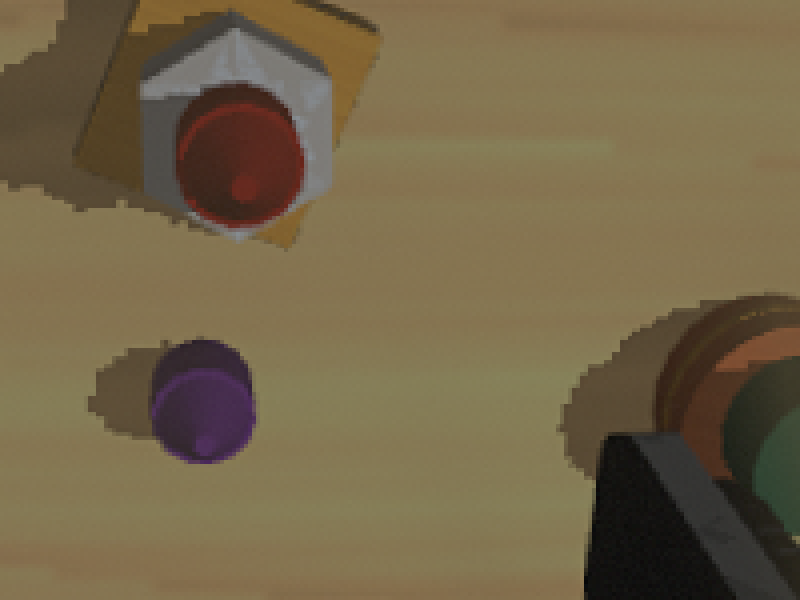

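The wrist crop shows the cap at full-frame pixel (340,227). The hex's flats face image left and right, so along world y, and the plinth is turned about 20°. I'll loosen the masks to suit the lighting.

```bash
python3 - <<'E'
s=open('h.py').read()
s=s.replace('((h<6)|(h>172))&(s>150)&(v>35)','((h<8)|(h>170))&(s>105)&(v>22)').replace('(h>60)&(h<95)&(s>80)&(v>20)','(h>45)&(h<100)&(s>45)&(v>15)&(v<120)')
open('h.py','w').write(s)
E
python3 - <<'E'
from h import *
V=[(n,eyes.grab_frame(n)) for n in("scene","side")]
V+=[(f"w{i}",dict(np.load(f"w{i}.npz"))) for i in(0,1)]
print(tri([V[0],V[1],V[2]],"red",[.41,.232,.075]).round(4)); print(tri([V[0],V[1],V[3]],"green",[.525,.4,.045]).round(4))
for (n,d),pts in zip([V[1],V[2],V[3]],[[(281,185),(305,150)],[(340,227),(420,263),(350,212),(400//2+160,240)],[(416,256)]]):
    h=cv2.cvtColor(d["frame"],cv2.COLOR_RGB2HSV); print(n,[h[b,a].tolist() for a,b in pts])
E
```

```text
no red side
  red scene area 195.0 px [441. 249.] miss mm [-0.   1.4  0.1]
  red w0 area 512.5 px [343. 229.] miss mm [ 0.  -1.4 -0.1]
[0.4259 0.2434 0.0685]
  green scene area 572.5 px [519. 326.] miss mm [-2.5  1.1  1.6]
  green side area 68.5 px [304. 150.] miss mm [ 2.1 -1.5 -1.7]
  green w1 area 1616.5 px [337. 206.] miss mm [0.4 0.5 0.1]
[0.5184 0.4092 0.0506]
side [[8, 126, 75], [56, 57, 76]]
w0 [[6, 163, 83], [20, 99, 134], [60, 2, 129], [21, 100, 133]]
w1 [[20, 102, 133]]
```

```bash
python3 - <<'E'
s=open('h.py').read()
s=s.replace('((h<8)|','((h<13)|').replace('(s>45)&(v>15)','(s>30)&(v>15)')
s=s.replace("m=cv2.moments(c.astype(np.float32)); u","m=cv2.moments(cv2.convexHull(c.astype(np.float32))); u")
open('h.py','w').write(s)
E
python3 - <<'E'
from h import *
V=[(n,eyes.grab_frame(n)) for n in("scene","side")]
V+=[(f"w{i}",dict(np.load(f"w{i}.npz"))) for i in(0,1)]
print(tri([V[0],V[1],V[2]],"red",[.425,.243,.075],12).round(4)); print(tri([V[0],V[1],V[3]],"green",[.52,.407,.045],12).round(4))
P=[(V[2],"red",[.425,.243,.075]),(V[3],"green",[.52,.407,.045]),(V[0],"green",[.52,.407,.045]),(V[1],"red",[.425,.243,.075])]
o=[]
for (n,d),k,p in P:
    u=proj(d,p,n[0]=="w").astype(int); r=40; sl=np.s_[u[1]-r:u[1]+r,u[0]-r:u[0]+r]
    m=colmask(d["frame"],k); f=d["frame"][:,:,::-1].copy(); c=blob(m,u,15)
    if c is not None: f[c[:,1],c[:,0]]=(255,255,0)
    o.append(cv2.resize(f[sl],(280,280),interpolation=0))
cv2.imwrite("pics/m.png",np.vstack([np.hstack(o[:2]),np.hstack(o[2:])]))
E
```

```text
red scene area 223.0 px [441. 249.] miss mm [-1.   0.1  0.7]
  red side area 92.0 px [281. 185.] miss mm [ 1.3 -0.6 -0.6]
  red w0 area 884.5 px [339. 229.] miss mm [-0.3  0.5 -0.1]
[0.4251 0.2417 0.0708]
  green scene area 584.5 px [519. 326.] miss mm [-2.6  1.2  1.7]
  green side area 70.5 px [304. 150.] miss mm [ 2.2 -1.6 -1.8]
  green w1 area 1650.0 px [337. 206.] miss mm [0.4 0.5 0.1]
[0.5184 0.4092 0.0506]
```

View pics/m.png

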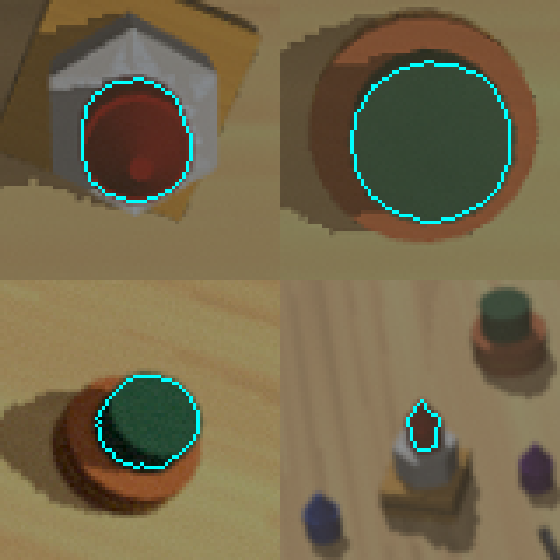

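The cap is at (0.425, 0.242, 0.071), and its expected mid-height is about 0.075. The masks outline it correctly, so I pick it now. Over the board I'll check the board position with the wrist camera.

```bash
cat >> h.py <<'E'
BD=dict(green=(.3939,-.2560),brass=(.5364,-.3828),zinc=(.4808,-.0142),red=(.6516,-.1309),copper=(.6525,.1421))
def S(m):
    s=monitor.sense(); print(m,"t",round(s["clock"],1),"pos",s["position"].round(4) if hasattr(s["position"],"round") else s["position"],"gap",round(s["finger_gap"],3),"gf",round(float(np.max(s["gripper_force"])),1),"F",np.round(s["contact_force"],1)); return s
def pick(xy,base,yaw,off,effort,up=.13):
    q=quat(yaw); env.reach([*xy,base+up],q); env.release()
    env.movel([*xy,base+.05],.2); hit=env.movel([*xy,base+off],.08,guard=8)
    env.close_gripper(effort); S(f"gripped hit={hit}")
    env.movel([*xy,base+off+.004],.04); env.movel([*xy,max(base+.12,.17)],.2); S("lifted")
def hover(k,yaw,z=.17):
    p=BD[k]; env.reach([*p,z],quat(yaw)); d=eyes.grab_frame("wrist"); np.savez(f"b_{k}.npz",**d)
    f=d["frame"]; h=cv2.cvtColor(f,cv2.COLOR_RGB2HSV); w=(h[...,1]<60)&(h[...,2]>75)
    c=blob(w,proj(d,[*p,.01],True),60,300)
    if c is not None: a=poly(plane(d,cv2.convexHull(c.astype(np.int32))[:,0],.01,True)); print(k,"wrist board",a[0].round(4),np.round(a[2][1]),"est",p)
def place(k,off,xy=None):
    x=xy if xy is not None else BD[k]
    env.movel([*x,.01+off+.012],.2); hit=env.movel([*x,.01+off-.0015],.02,guard=4); S(f"down hit={hit}")
    env.release(); z=monitor.sense()["position"][2]; env.movel([*x,z+.07],.12); S("placed")
E
python3 - <<'E'
from h import *
pick((.425,.242),.056,np.pi/2,.001,25); hover("red",np.pi/2)
f=np.load("b_red.npz")["frame"]; cv2.imwrite("pics/b_red.png",f[:,:,::-1])
E
```

```text
gripped hit=False t 5.7 pos [0.4251 0.242  0.0572] gap 0.34 gf 24.6 F [-1.4 -1.2  4. ]
lifted t 6.6 pos [0.4244 0.2418 0.1749] gap 0.341 gf 24.8 F [-0.3  0.3 -2. ]
red wrist board [ 0.6508 -0.1315] [96. 96.] est (0.6516, -0.1309)
```

View pics/b_red.png

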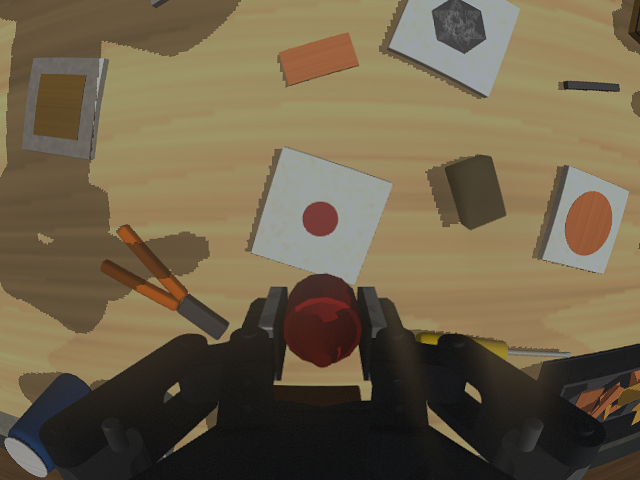

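The cap is held between the pads at pixel (322,320). The red board's silhouette is at (320,218), and its measured position agrees with the estimate to 1 mm. Placing the cap, then measuring the hex from above.

Run:
```python
from h import *
place("red",.001)
d=eyes.grab_frame("wrist"); f0=d["frame"]
env.reach([.425,.242,.26],quat(np.pi/2)); d=eyes.grab_frame("wrist"); np.savez("w2.npz",**d); f=d["frame"]
h=cv2.cvtColor(f,cv2.COLOR_RGB2HSV); 
w=(h[...,1]<50)&(h[...,2]>70); u=proj(d,[.425,.242,.056],True); c=blob(w,u,30,200)
H=cv2.convexHull(c.astype(np.int32)); a=poly(plane(d,H[:,0],.056,True)); print("hex",a[0].round(4),a[1],a[2])
ap=cv2.approxPolyDP(H,4,True)[:,0]; print(plane(d,ap,.056,True).round(4).tolist())
x,y=u.astype(int); g=f[:,:,::-1].copy(); g[c[:,1],c[:,0]]=(255,255,0)
cv2.imwrite("pics/hex.png",np.hstack([cv2.resize(g[y-50:y+50,x-50:x+50],(400,400),interpolation=0),cv2.resize(f0[180:400,210:430,::-1],(400,400))]))
S("")
```

```text
down hit=True t 9.7 pos [ 0.6515 -0.1309  0.0113] gap 0.344 gf 25.1 F [-1.4  0.8  4.9]
placed t 11.1 pos [ 0.6512 -0.1308  0.0798] gap 1.0 gf 0.0 F [ 1.   0.8 -0. ]
hex [0.4233 0.2417] 1919.7981326994486 ((423.08221435546875, 241.4361114501953), (54.31570053100586, 46.053672790527344), 2.841513156890869)
[[0.3959, 0.2413], [0.4101, 0.2638], [0.4363, 0.2651], [0.4502, 0.2431], [0.4382, 0.2191], [0.412, 0.2186]]
 t 12.9 pos [0.4255 0.2415 0.2595] gap 1.001 gf 0.0 F [ 0.2 -0.1  0.4]
```

View pics/hex.png

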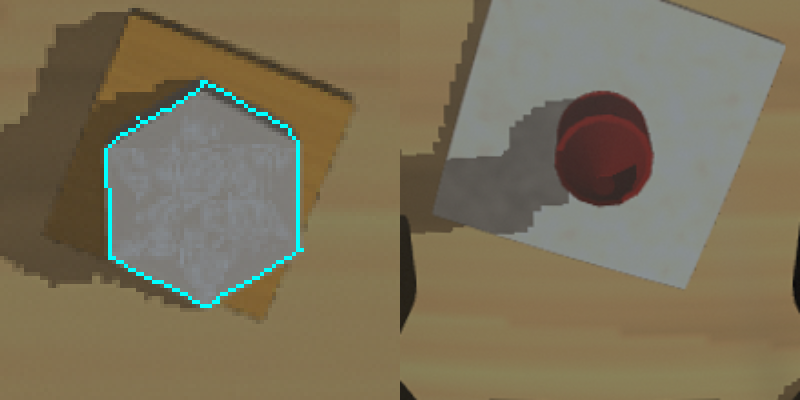

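The hex is at (0.424, 0.242) with 46 mm across flats along yaw ≈ 92°, and the cap stands upright on its board. Picking the hex, then measuring the plinth.

Run:
```python
from h import *
y=np.radians(92)
pick((.424,.242),.028,y,-.001,40); hover("zinc",y); np.savez("held_hex.npz",f=np.load("b_zinc.npz")["frame"])
place("zinc",-.001); f0=eyes.grab_frame("wrist")["frame"]
env.reach([.425,.242,.26],quat(np.pi/2)); d=eyes.grab_frame("wrist"); np.savez("w3.npz",**d); f=d["frame"]
u=proj(d,[.42,.242,.028],True); h=cv2.cvtColor(f,cv2.COLOR_RGB2HSV)
x,yy=u.astype(int); print(h[yy,x],h[yy-15,x-15],h[yy+60,x+40])
m=h[...,1]>135; c=blob(m,u,30,200); g=f[:,:,::-1].copy()
if c is not None:
    H=cv2.convexHull(c.astype(np.int32)); a=poly(plane(d,H[:,0],.028,True)); print("plinth",a[0].round(4),a[1],a[2]); g[c[:,1],c[:,0]]=(255,255,0)
cv2.imwrite("pics/pl.png",np.hstack([cv2.resize(g[yy-50:yy+50,x-50:x+50],(400,400),interpolation=0),cv2.resize(f0[180:400,210:430,::-1],(400,400))]))
```

```text
gripped hit=False t 15.4 pos [0.4243 0.2421 0.0274] gap 0.527 gf 41.7 F [-0.8 -0.9  4.6]
lifted t 16.5 pos [0.4234 0.2418 0.1688] gap 0.529 gf 41.1 F [-0.2  0.1 -2. ]
zinc wrist board [ 0.4775 -0.0159] [34. 37.] est (0.4808, -0.0142)
down hit=True t 19.0 pos [ 0.4807 -0.0142  0.0094] gap 0.531 gf 42.1 F [-1.1  1.1  5.8]
placed t 20.2 pos [ 0.4804 -0.0141  0.0784] gap 1.004 gf 0.0 F [ 0.5 -0.   0.2]
[ 19 162 132] [ 19 164 131] [ 20 102 133]
plinth [0.4216 0.2403] 3812.2103152908385 ((421.49493408203125, 240.27496337890625), (61.79346466064453, 62.45402526855469), 67.76284790039062)
```

View pics/pl.png

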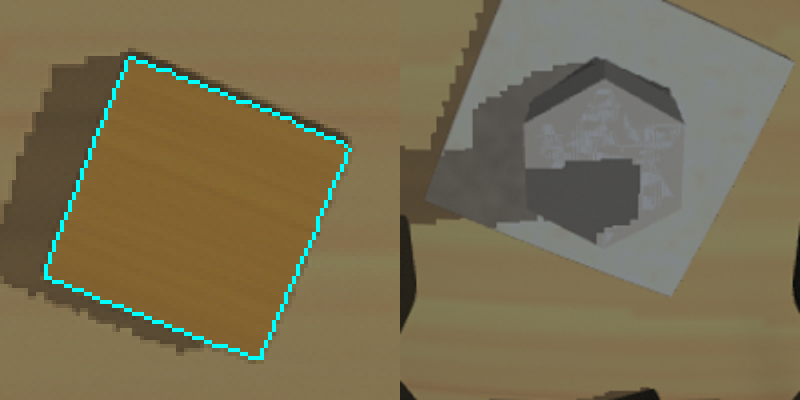

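The hex stands on its board. The plinth is at (0.4216, 0.2403), measures 62 × 62 mm, and its closing yaw is 67.8°. Moving it, then the collar.

Run:
```python
from h import *
y=np.radians(67.8)
pick((.4216,.2403),0,y,.0,60); hover("brass",y)
place("brass",.0); f0=eyes.grab_frame("wrist")["frame"]
env.reach([.518,.405,.26],quat(np.pi/2)); d=eyes.grab_frame("wrist"); np.savez("w4.npz",**d); f=d["frame"]
c=blob(colmask(f,"green"),proj(d,[.518,.405,.056],True),30,200)
a=poly(plane(d,cv2.convexHull(c.astype(np.int32))[:,0],.056,True)); print("collar",a[0].round(4),a[1],a[2]); S("")
w1=dict(np.load("w1.npz")); c=blob(colmask(w1["frame"],"green"),proj(w1,[.518,.405,.056],True),30,200); print(poly(plane(w1,c,.056,True))[0])
g=f[:,:,::-1].copy(); u=proj(d,[.518,.405,.028],True).astype(int)
cv2.imwrite("pics/col.png",np.hstack([cv2.resize(g[u[1]-50:u[1]+50,u[0]-50:u[0]+50],(400,400),interpolation=0),cv2.resize(f0[180:400,210:430,::-1],(400,400))]))
```

```text
gripped hit=False t 24.0 pos [0.4219 0.2404 0.0007] gap 0.711 gf 66.5 F [-1.  -0.4  5.9]
lifted t 25.3 pos [0.421  0.2401 0.1689] gap 0.709 gf 65.7 F [ 0.4 -0.7 -3.8]
brass wrist board [ 0.5196 -0.3783] [96. 72.] est (0.5364, -0.3828)
down hit=True t 29.0 pos [ 0.5364 -0.3828  0.0108] gap 0.717 gf 66.6 F [-0.5  0.7  5.4]
placed t 30.1 pos [ 0.5361 -0.3825  0.0787] gap 1.0 gf 0.0 F [ 0.6  0.6 -1.5]
collar [0.5171 0.4087] 1540.0888388850726 ((517.442626953125, 408.8529968261719), (43.773719787597656, 43.71038818359375), 89.91913604736328)
 t 33.1 pos [0.5184 0.4044 0.2598] gap 1.0 gf 0.0 F [-0.4 -0.5 -0.4]
[0.51715274 0.40857268]
```

View pics/col.png

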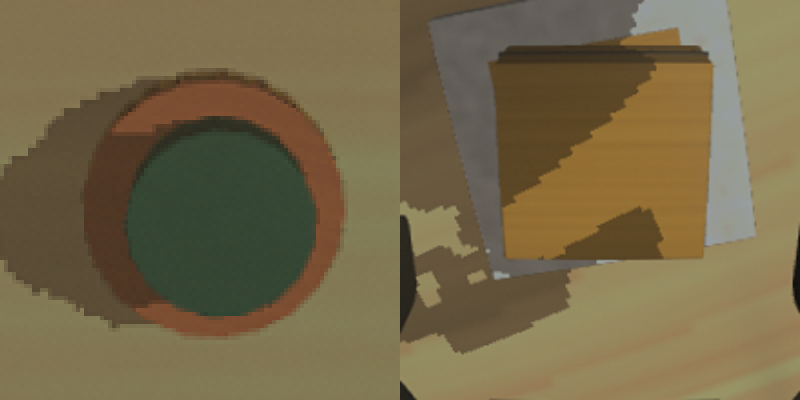

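The plinth is on its board, and I'll check its centring at the end. The collar is at (0.517, 0.409), confirmed by two views. Picking it, then measuring the drum.

Run:
```python
from h import *
y=np.pi/2
pick((.5172,.4087),.028,y,-.001,40); hover("green",y)
place("green",-.001)
env.reach([.515,.4,.26],quat(y)); d=eyes.grab_frame("wrist"); np.savez("w5.npz",**d); f=d["frame"]; h=cv2.cvtColor(f,cv2.COLOR_RGB2HSV)
u=proj(d,[.515,.405,.028],True); m=((h[...,0]<14)&(h[...,1]>125)&(h[...,2]>45))
c=blob(m,u,30,200); H=cv2.convexHull(c.astype(np.int32)); a=poly(plane(d,H[:,0],.028,True)); print("drum",a[0].round(4),a[1],a[2]); S("")
g=f[:,:,::-1].copy(); g[c[:,1],c[:,0]]=(255,255,0); u=u.astype(int)
cv2.imwrite("pics/dr.png",cv2.resize(g[u[1]-50:u[1]+50,u[0]-50:u[0]+50],(400,400),interpolation=0))
```

```text
gripped hit=False t 35.6 pos [0.5174 0.4089 0.0276] gap 0.527 gf 41.2 F [-1.3  1.2  4.1]
lifted t 36.7 pos [0.5167 0.4084 0.1684] gap 0.524 gf 41.2 F [-0.1  0.2 -3.3]
green wrist board [ 0.3894 -0.2562] [96. 96.] est (0.3939, -0.256)
down hit=True t 40.6 pos [ 0.3939 -0.256   0.0095] gap 0.529 gf 41.8 F [-0.3  1.1  5.9]
placed t 41.8 pos [ 0.3936 -0.2557  0.0784] gap 1.001 gf 0.0 F [-0.5 -0.3  0.4]
drum [0.519  0.4071] 3490.6736806523986 ((519.1024780273438, 406.9109191894531), (66.349365234375, 66.79045104980469), 45.331268310546875)
 t 44.3 pos [0.5155 0.3992 0.2598] gap 1.001 gf 0.0 F [-0.3  0.9  0.4]
```

View pics/dr.png

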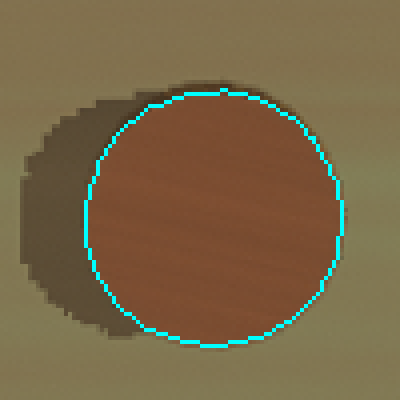

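The drum is at (0.519, 0.407) and measures 67 mm across. Moving it, then an overhead check of each board.

Run:
```python
from h import *
y=np.pi/2
pick((.519,.407),0,y,-.001,60); hover("copper",y); place("copper",-.001)
o=[]
for k in("copper","red","zinc","brass","green"):
    p=BD[k]
    # camera sits ~.07 behind and .14 above the TCP, leaning outwards: put it over the board
    try: env.reach([p[0]+.02,p[1],.3],quat(y))
    except env.MotionError: env.reach([p[0],p[1],.26],quat(y))
    d=eyes.grab_frame("wrist"); np.savez(f"f_{k}.npz",**d); u=proj(d,[*p,.01],True).astype(int)
    g=d["frame"][:,:,::-1].copy()
    o.append(cv2.resize(g[max(u[1]-65,0):u[1]+65,max(u[0]-65,0):u[0]+65],(266,266),interpolation=2))
S("")
d=eyes.grab_frame("scene"); o.append(cv2.resize(d["frame"][140:400,90:410,::-1],(266,266)))
cv2.imwrite("pics/fin.png",np.vstack([np.hstack(o[:3]),np.hstack(o[3:])]))
```

```text
gripped hit=False t 46.7 pos [5.195e-01 4.074e-01 1.000e-04] gap 0.776 gf 68.1 F [-0.3 -0.4  6. ]
lifted t 48.0 pos [0.5185 0.4067 0.1685] gap 0.777 gf 67.5 F [-0.2  0.3 -2.2]
copper wrist board [0.6429 0.1407] [96. 95.] est (0.6525, 0.1421)
down hit=True t 50.6 pos [0.6524 0.1421 0.0102] gap 0.776 gf 67.8 F [-0.9 -0.4  4. ]
placed t 51.7 pos [0.6521 0.1421 0.0782] gap 1.0 gf 0.0 F [ 0.6  0.3 -0.3]
 t 56.9 pos [ 0.4148 -0.2566  0.3002] gap 1.0 gf 0.0 F [ 0.6 -1.1  0.3]
```

View pics/fin.png

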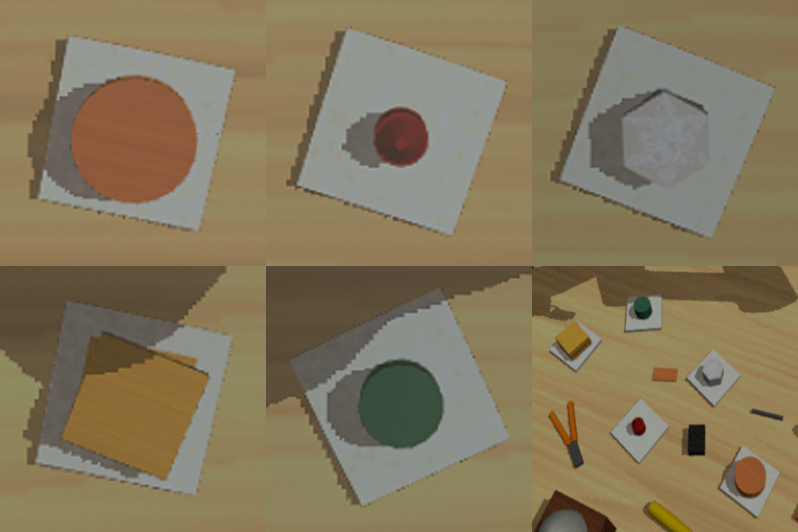

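All five stand upright on their boards. Next I compare tier centres and board centres numerically, taking the board corners read off this picture.

Run:
```python
from h import *
C=dict(copper=[(70,37),(234,70),(198,230),(43,198)],red=[(348,28),(506,82),(452,236),(297,184)],zinc=[(620,27),(774,88),(713,237),(561,181)],brass=[(67,302),(232,337),(196,495),(41,462)],green=[(441,290),(509,437),(362,505),(290,359)])
O=dict(copper=(0,0),red=(266,0),zinc=(532,0),brass=(0,266),green=(266,266))
H=dict(copper=.038,red=.034,zinc=.038,brass=.038,green=.038)
for k in C:
    d=dict(np.load(f"f_{k}.npz")); p=BD[k]; u=proj(d,[*p,.01],True).astype(int); s=130/266
    uv=(np.array(C[k])-O[k]+.5)*s+np.maximum(u-65,0)-.5
    B=plane(d,uv,.01,True); b=B.mean(0)
    h,sa,v=[x.astype(int) for x in cv2.split(cv2.cvtColor(d["frame"],cv2.COLOR_RGB2HSV))]
    if k=="zinc": # top: the six corners read off the picture
        c=(np.array([(664,91),(708,115),(709,162),(667,187),(624,164),(623,117)])-O[k]+.5)*s+u-65-.5
    elif k=="brass": # top corners
        c=(np.array([(95,347),(210,373),(168,480),(62,438)])-O[k]+.5)*s+u-65-.5
        c=np.array(c)
    else:
        m=dict(copper=(h<14)&(sa>125)&(v>45),red=colmask(d["frame"],"red"),green=colmask(d["frame"],"green"))[k]; c=blob(m,proj(d,[*p,H[k]],True),20)
    t=poly(plane(d,c,H[k],True)); print(k,"board",b.round(4),"sides",np.linalg.norm(np.diff(B,axis=0),axis=1).round(3),"tier",t[0].round(4),np.round(t[2][1]),"off mm",((t[0]-b)*1000).round(1),"cam",(-d["view"][:3,:3].T@d["view"][:3,3]).round(2))
d=dict(np.load("f_brass.npz")); u=proj(d,[*BD["brass"],.02],True).astype(int); cv2.imwrite("pics/br.png",cv2.resize(d["frame"][u[1]-55:u[1]+55,max(u[0]-55,0):u[0]+55,::-1],(600,600),interpolation=2)); print(u)
```

```text
copper board [0.6521 0.1435] sides [0.094 0.095 0.092] tier [0.6521 0.1418] [65. 66.] off mm [-0.  -1.7] cam [0.6  0.14 0.44]
red board [ 0.6512 -0.1311] sides [0.094 0.095 0.096] tier [ 0.6491 -0.1281] [29. 27.] off mm [-2.1  3. ] cam [ 0.6  -0.13  0.44]
zinc board [ 0.4805 -0.0135] sides [0.094 0.094 0.095] tier [ 0.4804 -0.0142] [52. 45.] off mm [-0.1 -0.6] cam [ 0.43 -0.01  0.44]
brass board [ 0.5356 -0.3828] sides [0.095 0.095 0.093] tier [ 0.5382 -0.382 ] [62. 63.] off mm [2.6 0.8] cam [ 0.49 -0.38  0.44]
green board [ 0.3927 -0.2562] sides [0.093 0.095 0.095] tier [ 0.3927 -0.2562] [46. 45.] off mm [ 0.  -0.1] cam [ 0.34 -0.26  0.44]
[321 177]
```

View pics/br.png

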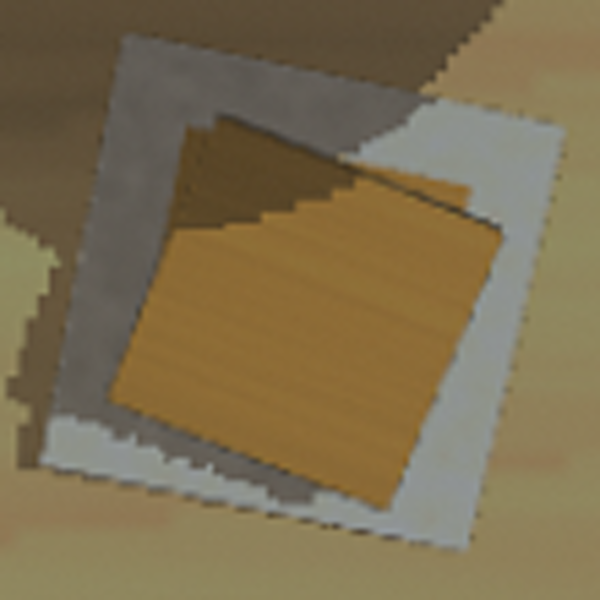

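Recomputing the plinth with its true top corners, (218,117), (503,232), (390,510) and (110,402) in the crop, puts it about 1–2 mm off centre. The drum, hex and collar are within 2 mm. The cap, whose mask also caught some of its side, is within about 3.7 mm. The arm is clear of everything, so I hand in.

```bash
python3 -c "
from h import *
print(job.hand_in()); S('')"
```

```text
the job is handed in; nothing more can be done
None
the job is handed in; nothing more can be done
```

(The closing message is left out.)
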